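# Sweep the loose jar caps into the open-fronted dish

## Robot

A 7-joint arm with a two-finger parallel gripper is mounted at the origin on the work surface. World frame = base frame: x ahead of the robot, y to its left, z up, the work surface at z = 0. Lengths are in m, angles in rad, forces in N, time in s.
With the tool pointing down it reaches from about 0.425 to 0.875 m from the base axis. Payload 4.7 kg.
Tool frame: the origin (TCP) lies midway between the tips of the shut fingers; the grasp point (between the pads) lies 19 mm behind it; z points along the fingers, y is the direction in which the jaws open and shut (so a half turn about z gives the same grasp; the last joint's range is limited). The gripper opens to 87 mm and grips with 3 to 60 N. Pads are 19 mm wide; open, the fingers measure 117 mm over their backs; the gripper's body (75 mm by 190 mm) begins 51 mm behind the grasp point.
Start: joints at [1.19, 0.321, -0.07, 1.45, 0.023, 1.371, -0.057], TCP at [0.25, -0.6, 0.223] pointing down, gripper open.
Joint ranges: [-2.86, 2.86], [-0.3, 2.09], [-1.38, 1.24], [0.06, 2.45], [-1.56, 4.7], [0.09, 2.05], [-2.69, 2.69]. Speed limits (rad/s): [2.57, 2.57, 3.14, 3.14, 3.14, 3.14, 3.14].

## Interface

Orientations are given as a rotation vector (axis times angle).
In Python, from bench import get_state, eyes, job gives the robot as it stands. The module is installed in compiled form; this text tells all that it offers.
- The arm moves only by the shell command python3 -m jog 'ROWS' [FORCE]. ROWS is JSON, a list that holds one entry, the list of rows, each a list of 5 numbers: the opening, from 0 (shut) to 1 (fully open), then the shift along the tool's x, y, z in units of 40 mm (1.0 is 40 mm), then the turn about the tool's z in units of 5 degrees (1.0 is 5 degrees). In form: [[[jaw, dx, dy, dz, turn], ...]]. A call has 1 to 10 rows; each row shifts and turns the commanded pose from where the row before left it, along the tool's axes as they then stand; what a row does not reach is not made up. A row lasts 1/8 s, in which the tool goes at most 62.5 mm and 10.7 degrees, less where a joint would pass 70% of its speed; a pose out of reach is approached as far as the arm can. A call is refused whole if a number of a shift passes 1 or a number of a turn 1, either way. A call with a gripper value outside its range is refused whole. The fingers move at their own pace and stop on an object; FORCE is the grip in N (left out, the last holds). Time passes only in rows, so rows that do not move let the fingers close. It gives the time, the measured TCP pose, the force and the opening at its end, in the units of the state.
- get_state(): the state, without advancing time (a new reading comes with each control period).
- eyes.get_image(name): name is "scene" or "top"; returns (picture, depth): 400x640x3 uint8, red, green, blue; 400x640 float32, m along the optical axis (not along the pixel's ray), 0 where there is no reading.
- eyes.camera_params(name): a dict with "camera_matrix" (3x3 intrinsics, pixels), "pose" (4x4, takes a point from camera to world coordinates). Camera axes: x right, y down, z forward; pixel columns grow to the right and rows downward; lengths in m; the calibration is good to about 2 mm. A picture is of the moment at which its call begins. camera_params takes no time and is no camera call.
- job.close_job(): hands the job in, once; it reports no verdict.
The state is a dict: "time": time; "joint_positions": joint angles; "qd": joint speeds; "joint_torque": joint torques, N m; "position": TCP position; "tool_rot": TCP orientation; "ft_force": force on the tool from outside, world axes, zero at the start; "torque": the same for the moment, N m; "grip_width": opening from 0.0 (shut) to 1.0 (fully open).
Only numpy, scipy, OpenCV 4.12 (cv2) and the standard library are available. Lean on these libraries where they do the work, as an engineer would, in place of code of your own. Each camera call takes 0.05 s, during which the arm holds its last target. There are 200 camera calls.

## Task

Clear the counter for cooking: sweep the three loose jar caps along the counter with the fingertips, through the open side of the shallow aluminium dish, until each lies flat and wholly inside it. Only push the caps, do not pick them up; leave the salt jar and everything else where it stands.

Things in the scene. Friction and masses are not known exactly. Their poses are not given: they have to be found in the camera images.
- cap_1: Loose steel twist cap from a jar, lying flat on the counter, closed side up: disc 40 mm across, 16 mm tall, about 20 g, slides when pushed sideways. Origin at the centre of its underside, so z = 0 on the counter. The three caps are identical; any may lie anywhere in the group in front of the dish's open side.
- cap_2: Loose steel twist cap from a jar, lying flat on the counter, closed side up: disc 40 mm across, 16 mm tall, about 20 g, slides when pushed sideways. Origin at the centre of its underside, so z = 0 on the counter. The three caps are identical; any may lie anywhere in the group in front of the dish's open side.
- cap_3: Loose steel twist cap from a jar, lying flat on the counter, closed side up: disc 40 mm across, 16 mm tall, about 20 g, slides when pushed sideways. Origin at the centre of its underside, so z = 0 on the counter. The three caps are identical; any may lie anywhere in the group in front of the dish's open side.
- dish: Shallow aluminium dish fixed to the counter, walls on three sides. Inside 180 mm (its x) by 130 mm (its y); walls 25 mm high, 4 mm thick, at x = +-90 mm and y = +65 mm. The side at y = -65 mm is open with no lip (1 mm sheet floor), so caps slide straight in along +y. Origin mid-floor at counter height; turned up to 0.2 rad; open side faces roughly world -y.
- salt_jar: Small glass salt jar with a dark steel twist cap screwed on, standing among the loose caps: 44 mm across, 60 mm tall, 0.16 kg, not fixed. Origin at the centre of its underside. Must be left alone.
- cup: White ceramic coffee cup, 60 mm across at the rim, 55 mm tall, standing behind the caps, away from the dish. Origin at the centre of its underside. To be left alone.
- turner: Blue silicone turner lying on the counter beyond the work, roughly along y, 280 mm long, 65 mm across the blade, 20 mm high. Origin on its underside near the middle. To be left alone.
- shaker: Steel pepper shaker, 44 mm across, 66 mm tall, standing beyond the work to the right. Origin at the centre of its underside. To be left alone.

How it is judged:
By the outcome, as a careful person would: the job done as asked, in the order asked, and still so for the second after the job is handed in, with the robot touching nothing.
It also fails if it takes over 69 s, if anything falls off the work surface, if the arm or the gripper's body presses on something with over 40 N, if the wrist force passes 120 N, or if a joint passes its speed limit or range.

## Working session

There is one attempt and no reset: what is moved stays moved. The work goes in short steps, Python scripts to look and compute and a shell command to move; the robot and the scene stay as the last step left them, time stands still between calls to the robot, and variables do not carry over. Pictures are saved under pics/ and viewed, about 8 in all and at most 12, crops included, and the job is handed in when it is done.

```bash
mkdir -p pics; cat > h.py <<'E'
import numpy as np, cv2
from bench import get_state, eyes, job
from scipy.spatial.transform import Rotation as R
def snap(n,fn):
    im,d=eyes.get_image(n); cv2.imwrite('pics/'+fn,im[:,:,::-1]); np.save('pics/'+fn+'.npy',d); return im,d
def px2w(n,u,v,z):
    p=eyes.camera_params(n);K=p['camera_matrix'];T=np.array(p['pose'])
    r=T[:3,:3]@np.linalg.solve(np.array(K),[u,v,1.]);o=T[:3,3]
    return o+r*(z-o[2])/r[2]
def w2px(n,P):
    p=eyes.camera_params(n);T=np.array(p['pose'])
    q=np.array(p['camera_matrix'])@(T[:3,:3].T@(np.array(P)-T[:3,3]));return q[:2]/q[2]
E
python3 - <<'E'
from h import *
snap('top','top1.png');snap('scene','scene1.png')
s=get_state();print(s['position'],R.from_rotvec(s['tool_rot']).as_matrix().round(3))
for n in('top','scene'):print(eyes.camera_params(n))
E
```

```text
[ 0.24976936 -0.59954913  0.2215884 ] [[ 0.923  0.385 -0.001]
 [ 0.385 -0.923  0.002]
 [-0.    -0.002 -1.   ]]
{'camera_matrix': array([[451.27391632,   0.        , 323.35401913],
       [  0.        , 451.27391632, 194.79219728],
       [  0.        ,   0.        ,   1.        ]]), 'pose': array([[-0.01613634, -0.99823407,  0.05716962,  0.53106546],
       [-0.99973379,  0.01516471, -0.01738889, -0.01770483],
       [ 0.01649122, -0.057435  , -0.99821303,  0.89969605],
       [ 0.        ,  0.        ,  0.        ,  1.        ]])}
{'camera_matrix': array([[375.33239699,   0.        , 313.87248378],
       [  0.        , 375.33239699, 202.04381516],
       [  0.        ,   0.        ,   1.        ]]), 'pose': array([[ 0.72209342,  0.39428409, -0.56843746,  1.12545678],
       [ 0.69149483, -0.38714799,  0.60987813, -0.58239992],
       [ 0.02039582, -0.83346055, -0.55220242,  0.573585  ],
       [ 0.        ,  0.        ,  0.        ,  1.        ]])}
```

View pics/top1.png

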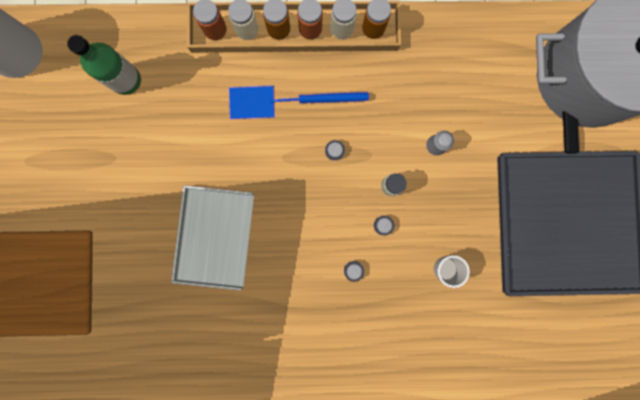

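View pics/scene1.png

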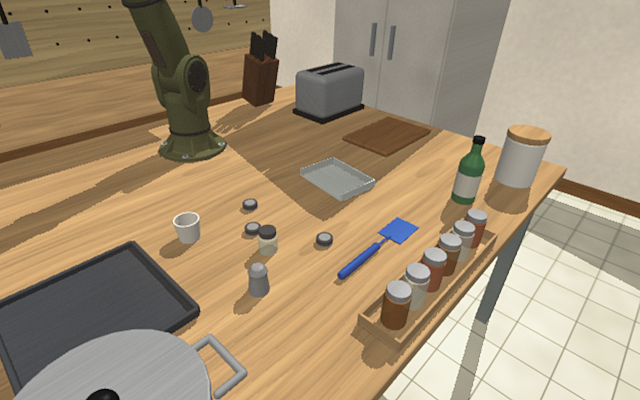

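The top view shows the caps at about (335,150), (384,226) and (354,271). The salt jar is at (395,184), the cup at (453,272), the shaker at (440,143), and the dish spans (174–253, 187–289) with its open side to the right (−y). I'll enlarge this for precision.

```bash
python3 - <<'E'
from h import *
im=cv2.imread('pics/top1.png')[120:310,160:480]
cv2.imwrite('pics/crop1.png',cv2.resize(im,None,fx=2.5,fy=2.5,interpolation=cv2.INTER_CUBIC))
for n,u,v,z in [('capA',335,150,.016),('capB',384,226,.016),('capC',354,271,.016),('jar',396,184,.06),('cup',453.5,271.5,.055),('shk',443,141,.066),
 ('d1',184,187,.025),('d2',253,193,.025),('d3',242,289,.025),('d4',174,282,.025)]:print(n,px2w('top',u,v,z).round(4))
E
```

```text
capA [ 0.6699 -0.0575  0.016 ]
capB [ 0.5187 -0.1509  0.016 ]
capC [ 0.4323 -0.0903  0.016 ]
jar [ 0.5973 -0.1686  0.06  ]
cup [ 0.4324 -0.2729  0.055 ]
shk [ 0.6763 -0.2578  0.066 ]
d1 [0.6003 0.2363 0.025 ]
d2 [0.5867 0.1033 0.025 ]
d3 [0.403  0.1256 0.025 ]
d4 [0.4187 0.255  0.025 ]
```

View pics/crop1.png

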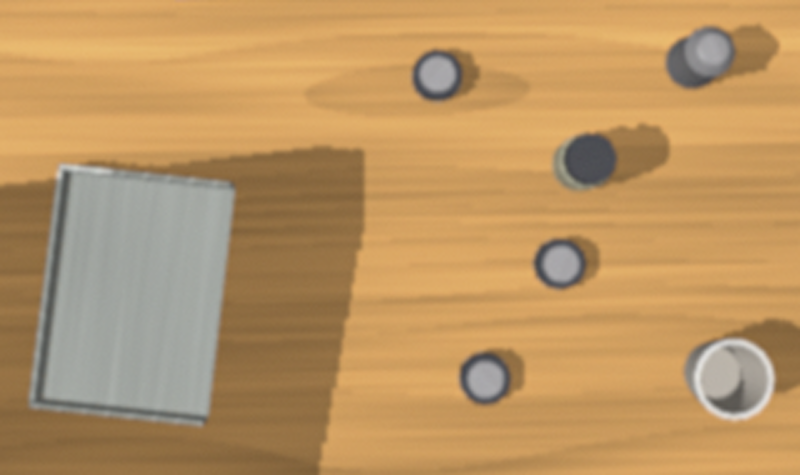

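Refined cap centres are A (0.670,−0.0575), B (0.520,−0.151) and C (0.432,−0.090). The dish centre is (0.502,0.180), with its +y heading about 84°. The plan is to push with nearly shut fingers as a two-point fork, tool x along the push. I'll turn the tool first.

```bash
python3 -m jog '[[[0.18,0,0,0,-1],[0.18,0,0,0,-1],[0.18,0,0,0,-1],[0.18,0,0,0,-1],[0.18,0,0,0,-1],[0.18,0,0,0,-1],[0.18,0,0,0,-1],[0.18,0,0,0,-1],[0.18,0,0,0,-1],[0.18,0,0,0,-1]]]'
python3 -m jog '[[[0.18,0,0,0,-1],[0.18,0,0,0,-1],[0.18,0,0,0,-1],[0.18,0,0,0,0]]]'
cat >> h.py <<'E'
def go(x,y,z=None):
    s=get_state();M=R.from_rotvec(s['tool_rot']).as_matrix();p=np.array(s['position'])
    t=np.array([x,y,p[2] if z is None else z])
    print('heading',np.degrees(np.arctan2(M[1,0],M[0,0])).round(1),'pos',p.round(4),'F',np.round(s['ft_force'],1),'t',s['time'],'units',(M.T@(t-p)/.04).round(2))
E
python3 -c "
from h import *
go(.4295,-.133,.15)"
```

```text
time: 1.35
position: [0.2498, -0.5997, 0.2219]
tool_rot: [-2.528, -1.863, -0.0]
ft_force: [1.1, -0.6, -0.1]
grip_width: 0.183
time: 1.85
position: [0.2498, -0.5997, 0.222]
tool_rot: [-2.267, -2.173, -0.001]
ft_force: [0.0, -0.3, -0.7]
grip_width: 0.179
heading 87.6 pos [ 0.2498 -0.5997  0.222 ] F [ 0.  -0.3 -0.7] t 1.85 units [11.85  3.99  1.81]
```

```bash
python3 -m jog '[[[0.18,0.95,0.35,0,0],[0.18,0.95,0.35,0,0],[0.18,0.95,0.35,0,0],[0.18,0.95,0.35,0,0],[0.18,0.95,0.35,0.1,0],[0.18,0.95,0.35,0.2,0],[0.18,0.95,0.35,0.3,0],[0.18,0.95,0.35,0.4,0],[0.18,0.95,0.35,0.4,0],[0.18,0.95,0.35,0.4,0]]]'
python3 -m jog '[[[0.18,0.95,0.35,0,0],[0.18,0.9,0.14,0,0],[0.18,0.5,0,0,0],[0.18,0,0,0,0]]]'
python3 -c "
from h import *
go(.4295,-.133,.008)"
```

```text
time: 3.1
position: [0.4059, -0.2249, 0.1501]
tool_rot: [2.269, 2.172, -0.0]
ft_force: [0.9, -0.4, 0.2]
grip_width: 0.174
time: 3.6
position: [0.429, -0.1325, 0.1506]
tool_rot: [2.265, 2.176, -0.001]
ft_force: [0.1, -0.1, 0.6]
grip_width: 0.18
heading 87.7 pos [ 0.429  -0.1325  0.1506] F [ 0.1 -0.1  0.6] t 3.6 units [-0.01  0.01  3.57]
```

```bash
python3 -m jog '[[[0.18,0,0,0.8,0],[0.18,0,0,0.8,0],[0.18,0,0,0.8,0],[0.18,0,0,0.7,0],[0.18,0,0,0.3,0],[0.18,0,0,0.15,0],[0.18,0,0,0,0]]]'
python3 -m jog '[[[0.18,0.2,0,0,0],[0.18,0.3,0.01,0,0],[0.18,0.4,0.01,0,0],[0.18,0.4,0.01,0,0],[0.18,0.4,0.01,0,0],[0.18,0.4,0.01,0,0],[0.18,0.4,0.01,0,0],[0.18,0.4,0.01,0,0],[0.18,0.3,0.01,0,0],[0.18,0.2,0,0,0]]]'
python3 -c "
from h import *
go(.4474,.1733,.008);snap('top','top2.png');snap('scene','scene2.png')
a=cv2.imread('pics/top2.png')[100:310,150:470];b=cv2.imread('pics/scene2.png')[120:300,150:400]
cv2.imwrite('pics/v2.png',np.vstack([cv2.resize(a,(480,300)),cv2.resize(b,(480,290))]))"
```

```text
time: 4.47
position: [0.4294, -0.1336, 0.0089]
tool_rot: [2.267, 2.174, 0.0]
ft_force: [0.6, -0.8, 1.3]
grip_width: 0.181
time: 5.72
position: [0.438, 0.0036, 0.0085]
tool_rot: [2.266, 2.176, -0.0]
ft_force: [-0.3, -0.0, -0.2]
grip_width: 0.181
heading 87.7 pos [0.438  0.0036 0.0085] F [-0.3 -0.  -0.2] t 5.725 units [4.25 0.06 0.01]
```

View pics/v2.png

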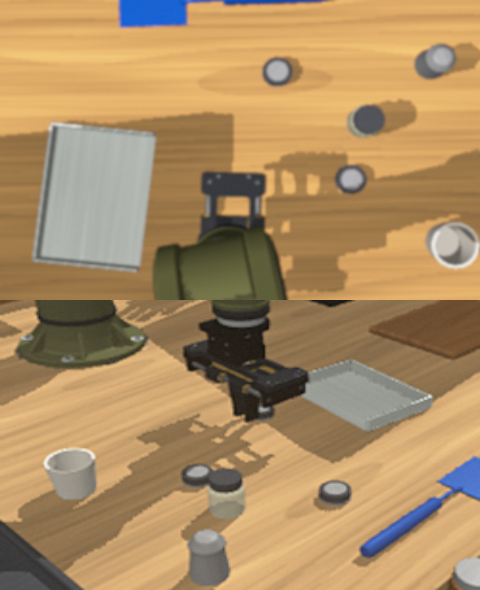

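The cap rides ahead of the fingers (lower view, about (265,410)), and everything else is undisturbed. I'll continue into the dish, then back off and lift.

```bash
python3 -m jog '[[[0.18,0.3,0.01,0,0],[0.18,0.4,0.01,0,0],[0.18,0.45,0.01,0,0],[0.18,0.5,0.01,0,0],[0.18,0.5,0.01,0,0],[0.18,0.5,0.01,0,0],[0.18,0.5,0,0,0],[0.18,0.5,0,0,0],[0.18,0.35,0,0,0],[0.18,0.2,0,0,0]]]'
python3 -m jog '[[[0.18,0.05,0,0,0],[0.18,-0.3,0,0,0],[0.18,-0.4,0,-0.4,0],[0.18,0,0,-0.8,0],[0.18,0,0,-1,0],[0.18,0,0,-1,0],[0.18,0,0,0,-1],[0.18,0,0,0,0]]]'
python3 -c "
from h import *
go(.522,-.194,.13)"
```

```text
time: 7.08
position: [0.4472, 0.1711, 0.0085]
tool_rot: [-2.267, -2.175, 0.0]
ft_force: [-1.6, -0.4, -0.8]
grip_width: 0.179
time: 8.07
position: [0.4464, 0.1429, 0.1367]
tool_rot: [2.172, 2.268, -0.001]
ft_force: [-0.1, 0.3, -0.1]
grip_width: 0.186
heading 92.5 pos [0.4464 0.1429 0.1367] F [-0.1  0.3 -0.1] t 8.075 units [-8.49  1.53  0.18]
```

```bash
python3 -m jog '[[[0.18,-0.9,0.2,0,0],[0.18,-0.9,0.2,0,0],[0.18,-0.9,0.2,0,0],[0.18,-0.9,0.2,0,0],[0.18,-0.9,0.2,0,0],[0.18,-0.9,0.2,0,0],[0.18,-0.9,0.2,0,0],[0.18,-0.9,0.13,0,0],[0.18,-0.8,0,0,0],[0.18,-0.5,0,0,0]]]'
python3 -m jog '[[[0.18,0,0,0,0],[0.18,0,0,0,0]]]'
python3 -c "
from h import *
go(.522,-.194,.0085);go(.5037+.0013,.195-.0278,.0085);snap('top','top3.png');
a=cv2.imread('pics/top3.png')[120:310,160:480]
cv2.imwrite('pics/v3.png',cv2.resize(a,None,fx=2.5,fy=2.5))"
```

```text
time: 9.32
position: [0.5217, -0.1947, 0.1354]
tool_rot: [-2.173, -2.266, 0.002]
ft_force: [-0.7, 0.1, -0.0]
grip_width: 0.176
time: 9.57
position: [0.5229, -0.1907, 0.1363]
tool_rot: [-2.168, -2.272, -0.001]
ft_force: [-0.1, 0.7, -0.5]
grip_width: 0.182
heading 92.7 pos [ 0.5229 -0.1907  0.1363] F [-0.1  0.7 -0.5] t 9.575 units [-0.09 -0.02  3.2 ]
heading 92.7 pos [ 0.5229 -0.1907  0.1363] F [-0.1  0.7 -0.5] t 9.575 units [ 8.95 -0.02  3.21]
```

View pics/v3.png

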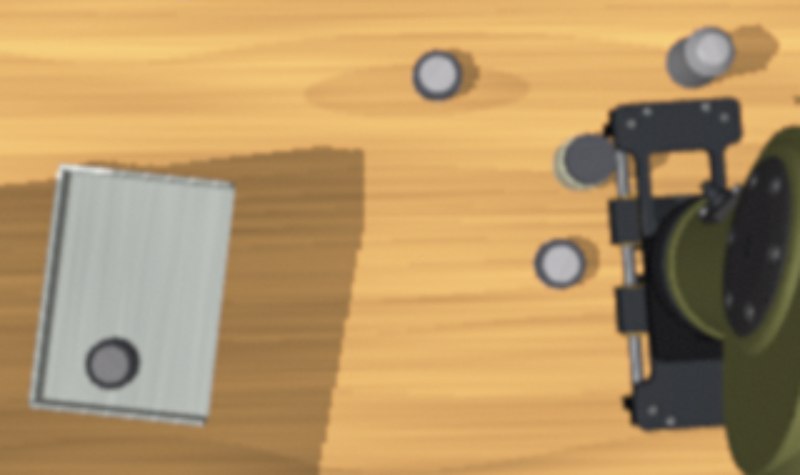

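Cap C is inside the dish at crop (112,363). Cap B is still at (560,263), and the jar hasn't moved. Now I'll push B.

```bash
python3 -m jog '[[[0.18,-0.09,0,0.7,0],[0.18,0,0,0.8,0],[0.18,0,0,0.8,0],[0.18,0,0,0.5,0],[0.18,0,0,0.3,0],[0.18,0,0,0.1,0],[0.18,0,0,0,0]]]'
python3 -m jog '[[[0.18,0.2,0,0,0],[0.18,0.3,0,0,0],[0.18,0.4,0,0,0],[0.18,0.45,0,0,0],[0.18,0.5,0,0,0],[0.18,0.5,0,0,0],[0.18,0.5,0,0,0],[0.18,0.5,0,0,0],[0.18,0.5,0,0,0],[0.18,0.5,0,0,0]]]'
python3 -m jog '[[[0.18,0.5,0,0,0],[0.18,0.5,0,0,0],[0.18,0.5,0,0,0],[0.18,0.5,0,0,0],[0.18,0.5,0,0,0],[0.18,0.5,0,0,0],[0.18,0.5,0,0,0],[0.18,0.5,0,0,0],[0.18,0.3,0,0,0],[0.18,0.2,0,0,0]]]'
python3 -c "
from h import *
go(.505,.167,.0085)"
```

```text
time: 10.5
position: [0.5236, -0.1961, 0.0091]
tool_rot: [2.169, 2.271, 0.0]
ft_force: [0.7, -0.8, 0.6]
grip_width: 0.178
time: 11.75
position: [0.5149, -0.0206, 0.0085]
tool_rot: [2.169, 2.272, -0.0]
ft_force: [0.5, 0.3, 0.4]
grip_width: 0.179
time: 13.0
position: [0.5065, 0.1584, 0.0085]
tool_rot: [-2.169, -2.273, 0.001]
ft_force: [-0.4, -0.2, -0.0]
grip_width: 0.178
heading 92.7 pos [0.5065 0.1584 0.0085] F [-0.4 -0.2 -0. ] t 13.0 units [ 0.22 -0.03 -0.  ]
```

```bash
python3 -m jog '[[[0.18,0.2,0,0,0],[0.18,0,0,0,0],[0.18,-0.3,0,0,0],[0.18,-0.4,0,-0.4,0],[0.18,0,0,-0.8,0],[0.18,0,0,-1,0],[0.18,0,0,-1,0],[0.18,0,0,0,-1],[0.18,0,0,0,-1],[0.18,0,0,0,-1]]]'
python3 -m jog '[[[0.18,0,0,0,-1],[0.18,0,0,0,-1],[0.18,0,0,0,-1],[0.18,0,0,0,-1],[0.18,0,0,0,-1],[0.18,0,0,0,-1],[0.18,0,0,0,-0.5],[0.18,0,0,0,0]]]'
python3 -c "
from h import *
go(.703,-.085,.13);print(get_state()['joint_positions'])"
```

```text
time: 14.25
position: [0.5079, 0.1358, 0.1365]
tool_rot: [1.854, 2.536, -0.001]
ft_force: [0.6, -0.0, 0.7]
grip_width: 0.183
time: 15.25
position: [0.5079, 0.1362, 0.1364]
tool_rot: [-1.075, -2.952, 0.001]
ft_force: [-0.1, 0.7, -0.3]
grip_width: 0.178
heading 140.0 pos [0.5079 0.1362 0.1364] F [-0.1  0.7 -0.3] t 15.25 units [-7.29 -1.1   0.16]
[ 0.45811913  0.20222647 -0.84587718  1.84338215  0.16476277  1.16857243
  0.42993523]
```

```bash
python3 -m jog '[[[0.18,-0.8,-0.15,0,0],[0.18,-0.9,-0.15,0,0],[0.18,-0.9,-0.15,0,0],[0.18,-0.9,-0.15,0,0],[0.18,-0.9,-0.15,0,0],[0.18,-0.9,-0.15,0,0],[0.18,-0.8,-0.15,0,0],[0.18,-0.7,-0.05,0,0],[0.18,-0.5,0,0,0],[0.18,0,0,0,0]]]'
python3 -c "
from h import *
go(.703,-.085,.0085);go(.5335+.0278*.77,.056-.0278*.64,.0085);snap('top','top4.png');
a=cv2.imread('pics/top4.png')[120:310,160:480]
cv2.imwrite('pics/v4.png',cv2.resize(a,None,fx=2.5,fy=2.5))"
```

```text
time: 16.5
position: [0.7038, -0.086, 0.1356]
tool_rot: [-1.077, -2.95, 0.001]
ft_force: [-0.7, 0.3, 0.1]
grip_width: 0.183
heading 139.9 pos [ 0.7038 -0.086   0.1356] F [-0.7  0.3  0.1] t 16.5 units [0.03 0.01 3.18]
heading 139.9 pos [ 0.7038 -0.086   0.1356] F [-0.7  0.3  0.1] t 16.5 units [ 4.85 -0.02  3.18]
```

View pics/v4.png

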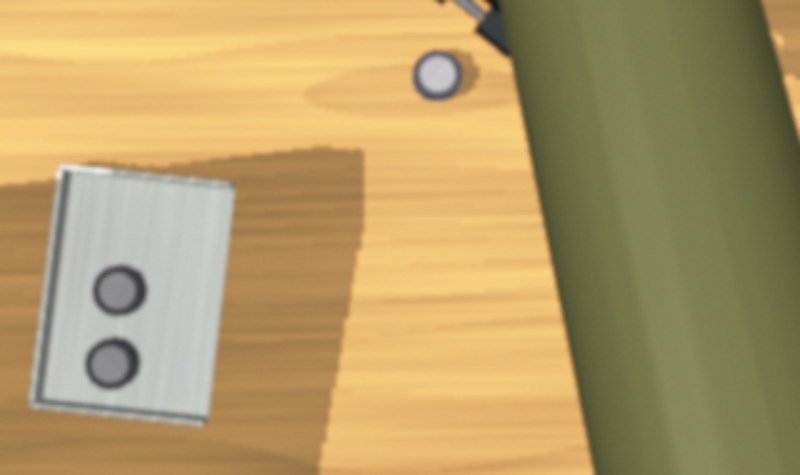

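B and C are in the dish at crop (120,290) and (112,363). A is untouched at (437,75), with the fork behind it. I'll push A diagonally to a spot in front of the opening.

```bash
python3 -m jog '[[[0.18,0,0,0.7,0],[0.18,0,0,0.8,0],[0.18,0,0,0.8,0],[0.18,0,0,0.5,0],[0.18,0,0,0.28,0],[0.18,0,0,0.1,0],[0.18,0,0,0,0]]]'
python3 -m jog '[[[0.18,0.2,0,0,0],[0.18,0.3,0,0,0],[0.18,0.4,0,0,0],[0.18,0.5,0,0,0],[0.18,0.5,0,0,0],[0.18,0.5,0,0,0],[0.18,0.5,0,0,0],[0.18,0.5,0,0,0],[0.18,0.5,0,0,0],[0.18,0.4,0,0,0]]]'
python3 -m jog '[[[0.18,0.3,0,0,0],[0.18,0.2,0,0,0],[0.18,0,0,0,0],[0.18,-0.3,0,0,0],[0.18,-0.5,0,-0.4,0],[0.18,-0.4,0,-0.8,0],[0.18,-0.4,0,-1,0],[0.18,0,0,-1,0],[0.18,0,0,0,1],[0.18,0,0,0,1]]]'
python3 -m jog '[[[0.18,0,0,0,1],[0.18,0,0,0,1],[0.18,0,0,0,1],[0.18,0,0,0,1],[0.18,0,0,0,1],[0.18,0,0,0,1],[0.18,0,0,0,1],[0.18,0,0,0,1],[0.18,0,0,0,1],[0.18,0,0,0,0]]]'
python3 -c "
from h import *
go(.53,0.01,.13);snap('top','top5.png');snap('scene','scene5.png')
a=cv2.imread('pics/top5.png')[100:310,150:470];b=cv2.imread('pics/scene5.png')[120:300,150:400]
cv2.imwrite('pics/v5.png',np.vstack([cv2.resize(a,(480,300)),cv2.resize(b,(480,290))]))"
```

```text
time: 17.42
position: [0.7042, -0.0833, 0.0101]
tool_rot: [1.071, 2.952, 0.0]
ft_force: [0.5, -1.7, 0.0]
grip_width: 0.18
time: 18.68
position: [0.5703, 0.0281, 0.0095]
tool_rot: [1.07, 2.954, -0.001]
ft_force: [0.5, 0.3, 0.9]
grip_width: 0.18
time: 19.92
position: [0.6068, -0.0028, 0.138]
tool_rot: [1.331, 2.844, 0.001]
ft_force: [-0.2, -0.1, -0.9]
grip_width: 0.181
time: 21.18
position: [0.6062, -0.0024, 0.1373]
tool_rot: [2.314, 2.124, 0.0]
ft_force: [-1.1, 0.6, 1.0]
grip_width: 0.182
heading 85.1 pos [ 0.6062 -0.0024  0.1373] F [-1.1  0.6  1. ] t 21.175 units [ 0.15 -1.93  0.18]
```

View pics/v5.png

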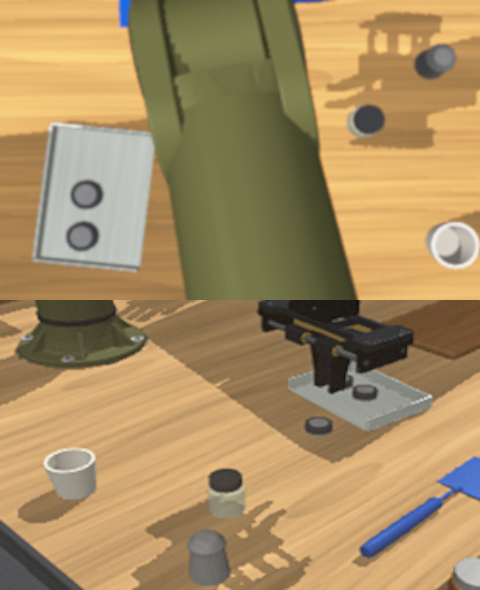

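Cap A is now in front of the opening at about (318,424) in the lower panel. I'll locate it in the world frame.

```bash
python3 -c "
from h import *
im=cv2.imread('pics/scene5.png')[180:215,295:335]
cv2.imwrite('pics/v6.png',cv2.resize(im,None,fx=12,fy=12,interpolation=cv2.INTER_CUBIC))
print(px2w('scene',315.6,196.2,.016), w2px('scene',[.5335,.056,.016]))"
```

```text
[0.53465135 0.0578786  0.016     ] [314.82730121 196.29646707]
```

View pics/v6.png

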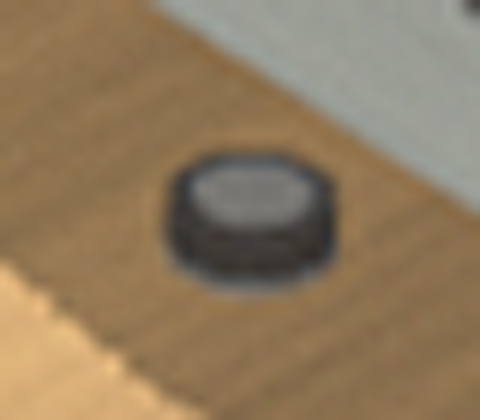

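Cap A is at (0.535,0.058). I'll do the final push at heading 80°.

```bash
python3 -m jog '[[[0.18,0,0,0,1],[0.18,0,-0.5,0,0],[0.18,0.1,-0.7,0,0],[0.18,0,-0.5,0,0],[0.18,0,-0.32,0,0],[0.18,0,0,0,0],[0.18,0,0,0,0]]]'
python3 -c "
from h import *
go(.5275,.0145,.0085)"
```

```text
time: 22.15
position: [0.5274, 0.0162, 0.1375]
tool_rot: [2.404, 2.021, 0.001]
ft_force: [0.2, -0.8, 0.4]
grip_width: 0.179
heading 80.1 pos [0.5274 0.0162 0.1375] F [ 0.2 -0.8  0.4] t 22.15 units [-0.04  0.01  3.23]
```

```bash
python3 -m jog '[[[0.18,-0.04,0,0.7,0],[0.18,0,0,0.8,0],[0.18,0,0,0.8,0],[0.18,0,0,0.5,0],[0.18,0,0,0.28,0],[0.18,0,0,0.12,0],[0.18,0,0,0,0]]]'
python3 -m jog '[[[0.18,0.2,0,0,0],[0.18,0.3,0,0,0],[0.18,0.4,0,0,0],[0.18,0.45,0,0,0],[0.18,0.5,0,0,0],[0.18,0.5,0,0,0],[0.18,0.5,0,0,0],[0.18,0.45,0,0,0],[0.18,0.3,0,0,0],[0.18,0.12,0,0,0]]]'
python3 -m jog '[[[0.18,0,0,0,0],[0.18,-0.4,0,0,0],[0.18,-0.5,0,-0.4,0],[0.18,-0.4,0,-0.8,0],[0.18,0,0,-1,0],[0.18,-0.8,0,-1,0],[0.18,-1,0,0,0],[0.18,-1,0,0,0],[0.18,-1,0,0,0],[0.18,0,0,0,0]]]'
python3 -c "
from h import *
go(.553,.1616,.0085);snap('top','top7.png');snap('scene','scene7.png')
a=cv2.imread('pics/top7.png')[160:310,150:470];b=cv2.imread('pics/scene7.png')[120:300,150:450]
cv2.imwrite('pics/v7.png',np.vstack([cv2.resize(a,(600,281)),cv2.resize(b,(600,319))]))"
```

```text
time: 23.02
position: [0.5268, 0.015, 0.0096]
tool_rot: [2.404, 2.022, 0.001]
ft_force: [0.6, -0.2, -0.9]
grip_width: 0.184
time: 24.28
position: [0.5517, 0.1627, 0.0092]
tool_rot: [-2.403, -2.023, 0.0]
ft_force: [0.2, -0.2, -0.6]
grip_width: 0.181
time: 25.52
position: [0.5154, -0.0455, 0.1371]
tool_rot: [2.413, 2.01, -0.004]
ft_force: [-0.6, 0.3, -0.3]
grip_width: 0.181
heading 79.6 pos [ 0.5154 -0.0455  0.1371] F [-0.6  0.3 -0.3] t 25.525 units [ 5.27 -0.01  3.2 ]
```

View pics/v7.png

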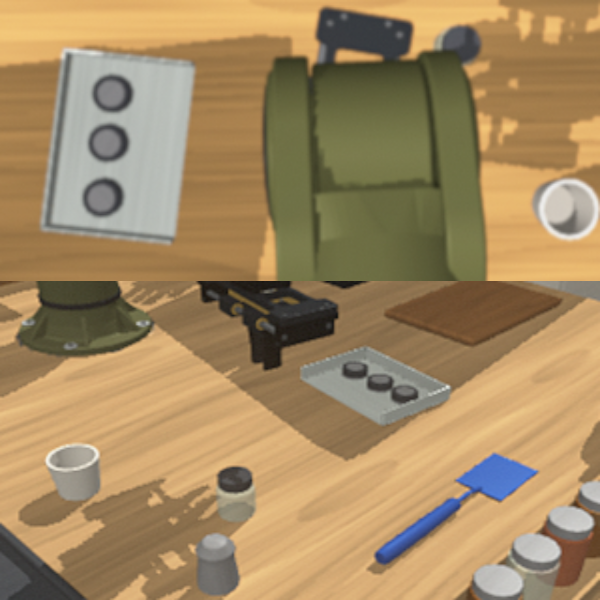

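All three caps lie flat in the dish, at (112,93), (108,142) and (103,197) in the upper panel. The fingers are clear at z = 0.137. I'll check numerically that the other objects haven't moved, then hand in.

```bash
python3 -c "
from h import *
a=cv2.imread('pics/scene1.png',0).astype(np.float32);b=cv2.imread('pics/scene7.png',0).astype(np.float32)
for n,(x,y,w,h) in dict(jar=(255,223,26,34),cup=(172,208,32,38),shk=(246,260,26,40),turner=(335,215,90,65),dish=(296,155,84,46)).items():
    t=a[y:y+h,x:x+w];r=cv2.matchTemplate(b[y-8:y+h+8,x-8:x+w+8],t,cv2.TM_CCOEFF_NORMED);_,m,_,l=cv2.minMaxLoc(r);print(n,l[0]-8,l[1]-8,round(m,3))
job.close_job();print(get_state()['time'])"
```

```text
jar 0 0 0.851
cup 0 0 0.975
shk 0 0 0.936
turner 0 0 0.999
dish 0 0 0.557
the job is handed in; nothing more can be done
the job is handed in; nothing more can be done
```

All three caps are in the dish and the job is handed in, at about 25.6 s of the 69 s allowed. I pushed each one with the nearly shut fingertips. Two went straight in; the third went diagonally to the opening first, then in.

- **Caps:** the last pictures, from both cameras, show all three lying flat, apart from each other and clear of the walls and the open edge.
- **Other objects:** image matching against the first picture shows no shift of the salt jar, cup, shaker, turner or dish. The match for the dish was weak (0.56), as expected with caps now in it, and the jar's was moderate (0.85) because the arm's shadow and a neighbouring cap changed around it.
- **Robot:** it finished with the fingers about 0.14 m above the counter, clear of everything. The wrist force readings I took stayed below 2 N on each axis.

No check failed.

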